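Seat a new brake pad in its spring-clipped bracket

TASK

Take the new brake pad (bare zinc plate, thick lining) and slide its two ears down into the spring-clipped slots of the brake bracket, lining up, then press it home past the clips until both ends sit flat on the ledges and it stays there on its own. Feel your way in and press no harder than the clips need, never beyond about 30 N, or they bend; leave the worn pad, the parts dish and the ratchet alone.

Things in the scene. Friction and masses are not known exactly. Their poses are not given: they have to be found in the camera images.
- pad_center (a point): Centre of the new brake pad, 8 mm above its underside. Zinc-bright plate 44 x 100 x 6 mm (x, y, z of this frame), on it a grey lining 44 x 86 x 10 mm in two blocks (groove between, bevelled ends): 16 mm high in all. Lies on the bench, lining up; z points out of the lining. About 0.26 kg. Grasp it across its 44 mm width (x). Either way round fits.
- ear_a (a point): Underside of the new pad's ear at its +y end, 56 mm from the middle; axes as pad_center. Each ear is a tab of the plate, 16 mm wide (x), 6 mm thick, running on along y to 62 mm from the middle (124 mm over both ears).
- ear_b (a point): Underside of the new pad's ear at its -y end, 56 mm from the middle; axes as pad_center.
- seat (a point): Point above the blue plate, 11 mm behind its middle (+x) and 42 mm above the bench: the height of the ledges where the ears come to rest. z up, y from slot to slot. The casting is bolted firmly to the plate through slotted holes and its slots stand 2 to 20 mm in front of this point (to -x; not along y, not turned): find them by touch or by sight.
- base_plate: Blue plate 120 x 196 x 12 mm, fixed, carrying the cast bracket; origin under its middle; axes as seat. The casting's two arms stand 102.4 mm apart (y), each 48 mm wide (x), flat tops 20 mm above the ledges. Open in front and behind; its bridge and bolt heads lie 15 mm or more under the ledges.
- slot_a (a point): Point 56 mm from seat along its +y, for the slot in that arm (which stands 2 to 20 mm in front of it). In each arm a slot 18 mm wide (x), open at the top and to the middle, its ledge reaching from 51 to 71 mm from the middle along y; top edges square in x, bevelled by 3 mm to the middle.
- slot_b (a point): Point 56 mm from seat along its -y, for the other slot. At the outer end of each slot leans a stainless spring tongue. Its flare meets the ear about 13 mm above the ledge; its nose snaps over the ear 1.5 mm above the ledge and holds it down. A push on the lining passes the clips, often one after the other, at 10 to 20 N; pressed less, an end stays stuck above its ledge.
- worn_pad: The worn pad, a bystander: same outline, rusty brown plate, dark lining only 3 mm thick (9 mm high in all); origin at the centre of its underside.
- parts_dish: Round steel parts dish 132 mm across, 26 mm high, with a bolt and a nut in it, a bystander; origin at the centre of its underside.
- ratchet: Steel ratchet handle 226 mm long, 32 mm high, lying on the bench, a bystander; origin at the middle of its underside.
Mind the look-alikes: they are no part of the job. Leave any turquoise look-alike of the part that bears pad_center alone.

How it is judged:
By the outcome, as a careful person would: the job done as asked, in the order asked, and still so for the second after the job is handed in, with the robot touching nothing.
It also fails if it takes over 61 s, if anything falls off the work surface, if the arm or the gripper's body presses on something with over 40 N, if the wrist force passes 120 N, or if a joint passes its speed limit or range.

ROBOT

A 6-joint arm with a two-finger parallel gripper is mounted at the origin on a cart in front of the work surface, level with it; the furniture and walls round the work are solid. World frame = base frame: x ahead of the robot, y to its left, z up, the work surface at z = 0. Lengths are in mm, angles in degrees, forces in N, time in s.
With the tool pointing down it reaches from about 400 to 925 mm from the base axis. Payload 12.5 kg.
Tool frame: the origin (TCP) lies between the finger pads; the fingertips stand 25 mm ahead of it and the grasp point (between the pads) lies 6 mm ahead of it; z points along the fingers, y is the line along which they close (so a half turn about z gives the same grasp; the last joint's range is limited). The gripper opens to 95 mm and grips with 3 to 60 N. Pads are 20 mm wide; open, the fingers measure 119 mm over their backs; the gripper's body (75 mm by 180 mm) begins 59 mm behind the grasp point.
Start: joints at [59.095, 28.126, 89.318, -0, 62.55, -6.05], TCP at [262.686, 567.133, 239.661] pointing down, gripper open.
Joint ranges: [-177.58, 177.58], [-47.91, 125.51], [2.72, 160], [-65.01, 245.01], [3.68, 167.84], [-153.87, 153.87]. Speed limits (degrees/s): [127.2, 127.2, 159.86, 180, 180, 180].

INTERFACE

Orientations are given as a 3x3 rotation matrix whose columns are the frame's x, y, z axes.
In Python, from bench import env gives the robot as it stands.
- The arm moves only by the tool apply_moves, never from a script. Its argument "motion" is a list of rows, each an object of numbers: "x", "y", "z": the shift along the world's x, y, z in cm; "wx", "wy", "wz": the turn, a rotation vector about the world's x, y, z in degrees. A call has 1 to 20 rows; each row is the pose to reach, as a shift and turn from the pose commanded when the call began; what a row does not reach only later rows make up. A row lasts 1/8 s, in which the tool goes at most 62.5 mm and 10.7 degrees, less where a joint would pass 70% of its speed; a pose out of reach is approached as far as the arm can. A call with a gripper value outside its range is refused whole. "hand" is the gripper command: -1 is shut, 1 is fully open, values between are in proportion, set as the call begins (left out, the last holds). The fingers move at their own pace and stop on an object; "newtons" is the grip in N (left out, the last holds). Time passes only in rows, so rows that repeat a pose let the fingers close. It gives the time, the measured TCP pose, the force, the opening and the grip force at its end, in the units of the state.
- env.read_state(): the state, without advancing time (a new reading comes with each control period).
- env.snapshot(name): name is "scene" or "side" or "wrist"; returns the picture (480x640x3 uint8, red, green, blue); there is no depth.
- env.camera_model(name): a dict with "intrinsics" (3x3 intrinsics, pixels), "eye" and "attitude" of the camera in the world; the wrist camera has in their place "tool_from_camera" (4x4, takes a point from camera to tool coordinates, whose origin is the TCP and whose axes are the flange's). Camera axes: x right, y down, z forward; pixel columns grow to the right and rows downward; lengths in mm; the calibration is good to about 2 mm. A picture is of the moment at which its call begins: read the wrist's pose just before it. camera_model takes no time and is no camera call.
- env.finish_job(): hands the job in; it is judged then, once.
The state is a dict: "time": time; "qpos": joint angles; "joint_velocities": joint speeds; "joint_torque": joint torques, N m; "ee_pos": TCP position; "tcp_rot": TCP orientation; "force": force on the tool from outside, world axes, zero at the start; "ft_torque": the same for the moment, N m; "finger_gap": finger opening in mm; "grasp_force": force on a finger pad.
Only numpy, scipy, OpenCV 4.12 (cv2) and the standard library are available. Lean on these libraries where they do the work, as an engineer would, in place of code of your own. Each camera call takes 0.05 s, during which the arm holds its last target. There are 200 camera calls.

## Working session

There is one attempt and no reset: what is moved stays moved. The work goes in short steps, Python scripts to look and compute and a tool call to move; the robot and the scene stay as the last step left them, time stands still between calls to the robot, and variables do not carry over. Pictures are saved under pics/ and viewed, at most 10 in all, crops included, and the job is handed in when it is done.

Besides the shell and the picture viewer there is one more tool, called after "Request:" as name([rows], argument=value, ...), one row to a line, values as JSON. apply_moves: Moves the arm, as the interface text tells. Its arguments: {"type":"object","properties":{"motion":{"type":"array","items":{"type":"object","properties":{"x":{"type":"number"},"y":{"type":"number"},"z":{"type":"number"},"wx":{"type":"number"},"wy":{"type":"number"},"wz":{"type":"number"}}}},"hand":{"type":"number"},"newtons":{"type":"number"}},"required":["motion"]}

```bash
mkdir -p pics; ls; python3 - <<'E'
from bench import env
import cv2,numpy as np
np.set_printoptions(precision=3,suppress=True)
s=env.read_state();print(s)
for n in("scene","side","wrist"):
    im=env.snapshot(n);cv2.imwrite(f"pics/{n}0.png",im[:,:,::-1]);print(n,env.camera_model(n))
a=[cv2.imread(f"pics/{n}0.png") for n in("scene","side")]
E
```

```text
pics
{'time': 0.0, 'qpos': array([59.095, 28.164, 89.35 , -0.001, 62.549, -6.05 ]), 'joint_velocities': array([-0.015, -0.012, -0.028,  0.038,  0.027, -0.017]), 'joint_torque': array([  0.001, -61.264, -25.818,   0.069,   0.048,  -0.   ]), 'ee_pos': array([262.572, 566.931, 239.062]), 'tcp_rot': array([[-0.907,  0.42 , -0.001],
       [ 0.42 ,  0.907, -0.001],
       [ 0.   , -0.001, -1.   ]]), 'force': array([ 0.465, -0.859,  0.431]), 'ft_torque': array([-0.065,  0.023,  0.013]), 'grasp_force': 0.0, 'finger_gap': 94.97415925765642}
scene {'intrinsics': array([[469.376,   0.   , 319.804],
       [  0.   , 469.376, 234.919],
       [  0.   ,   0.   ,   1.   ]]), 'eye': array([-220.082, -437.   ,  652.596]), 'attitude': array([[ 0.588, -0.445,  0.676],
       [-0.809, -0.336,  0.482],
       [ 0.013, -0.831, -0.557]])}
side {'intrinsics': array([[524.737,   0.   , 320.367],
       [  0.   , 524.737, 236.507],
       [  0.   ,   0.   ,   1.   ]]), 'eye': array([-137.263, -971.347,  506.69 ]), 'attitude': array([[ 0.849, -0.177,  0.498],
       [-0.529, -0.284,  0.8  ],
       [-0.001, -0.942, -0.335]])}
wrist {'intrinsics': array([[385.197,   0.   , 314.306],
       [  0.   , 385.197, 237.125],
       [  0.   ,   0.   ,   1.   ]]), 'tool_from_camera': array([[  -0.001,   -0.967,   -0.253,   70.72 ],
       [   1.   ,   -0.001,    0.002,   -0.291],
       [  -0.002,   -0.253,    0.967, -145.263],
       [   0.   ,    0.   ,    0.   ,    1.   ]])}
```

View pics/scene0.png

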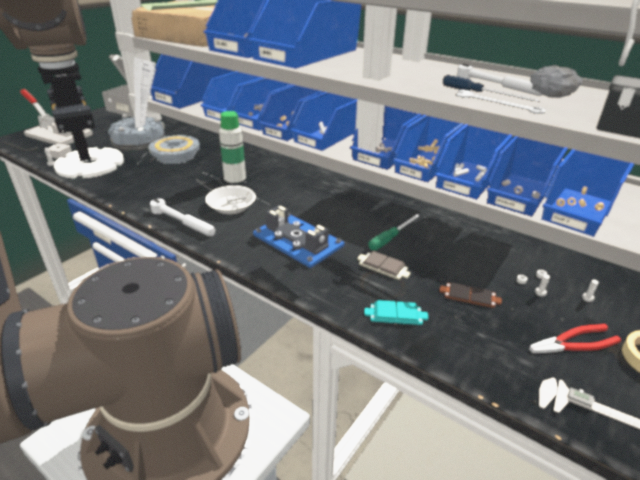

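View pics/side0.png

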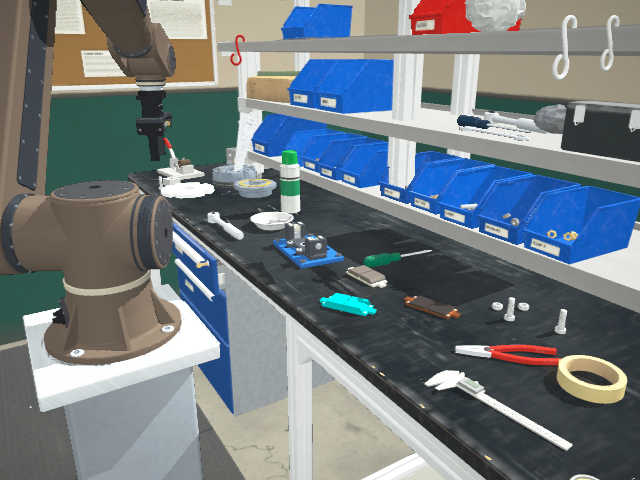

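Scene view: the new pad, with a zinc rim and a grey lining, is at (385,264) in scene and (367,275) in side. The turquoise look-alike is at (397,312), the rusty worn pad at (470,294), and the bracket on its blue plate at (299,240). The grey one fits the description. I'll locate it roughly and confirm with an enlarged crop.

```bash
cat > h.py <<'E'
from bench import env
import cv2,numpy as np
np.set_printoptions(precision=2,suppress=True)
def cam(n,s=None):
    m=env.camera_model(n);K=m["intrinsics"]
    if n!="wrist": return K,m["eye"],m["attitude"]
    T=m["tool_from_camera"];s=s or env.read_state();R=s["tcp_rot"]
    return K,s["ee_pos"]+R@T[:3,3],R@T[:3,:3]
def ray(c,uv,z):
    K,e,A=c;uv=np.atleast_2d(np.float64(uv))
    d=(A@np.linalg.inv(K)@np.c_[uv,np.ones(len(uv))].T).T
    return e+d*((z-e[2])/d[:,2])[:,None]
def proj(c,p):
    K,e,A=c;q=(np.atleast_2d(p)-e)@A@K.T;return q[:,:2]/q[:,2:]
E
python3 - <<'E'
from h import *
for n,pts in(("scene",[(385,264),(397,312),(470,294),(299,240),(254,237),(306,264),(343,242)]),("side",[(367,275),(348,303),(432,306),(308,250),(274,240),(300,267),(343,258)])):
    c=cam(n);print(n,ray(c,pts,10))
s=cv2.imread("pics/scene0.png")[215:335,240:520];d=cv2.imread("pics/side0.png")[210:330,260:540]
o=np.vstack([cv2.resize(a,None,fx=2.4,fy=2.4,interpolation=2) for a in(s,d)])
cv2.imwrite("pics/crop0.png",o);print(o.shape)
E
```

```text
scene [[ 553.49  -67.04   10.  ]
 [ 430.5  -163.47   10.  ]
 [ 569.94 -259.83   10.  ]
 [ 512.    146.84   10.  ]
 [ 456.22  242.2    10.  ]
 [ 446.41   75.43   10.  ]
 [ 569.05   57.12   10.  ]]
side [[ 551.99  -70.51   10.  ]
 [ 431.71 -165.85   10.  ]
 [ 570.69 -268.69   10.  ]
 [ 517.96  143.39   10.  ]
 [ 477.34  260.07   10.  ]
 [ 442.75   54.56   10.  ]
 [ 564.41   47.66   10.  ]]
(576, 672, 3)
```

View pics/crop0.png

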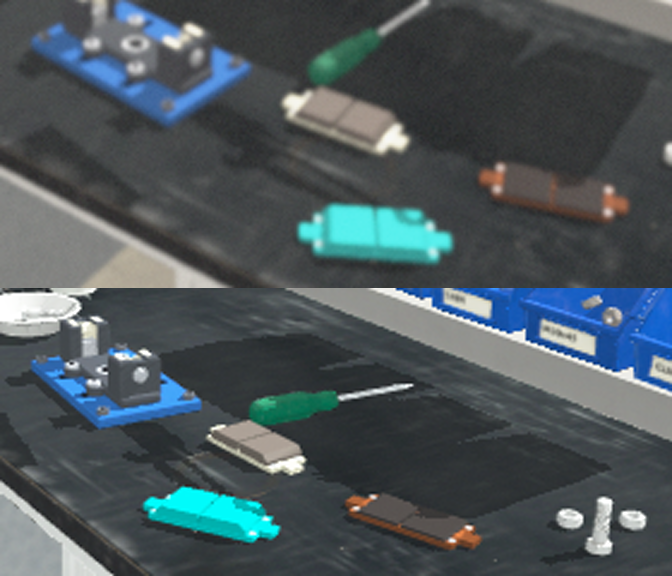

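The crop confirms it: the pad with the zinc plate and thick grey lining is the new one, and the other two are the turquoise look-alike and the rusty thin one. Next I'll go between the pad and the bracket for a near view.

```bash
python3 - <<'E'
from h import *
print(ray(cam("scene"),[(361,257),(408,275)],6),ray(cam("side"),[(290,212)],0), ray(cam("scene"),[(233,180)],0))
E
```

```text
[[ 548.22   -6.98    6.  ]
 [ 553.85 -125.08    6.  ]] [[659.83 500.49   0.  ]] [[654.95 511.21   0.  ]]
```

Request:
apply_moves([
  {"x":2,"y":-5,"z":2},
  {"x":5,"y":-10,"z":3},
  {"x":8,"y":-15,"z":3},
  {"x":11,"y":-20,"z":3},
  {"x":14,"y":-26,"z":3},
  {"x":17,"y":-31.5,"z":3},
  {"x":20,"y":-37,"z":3},
  {"x":22.5,"y":-42,"z":3},
  {"x":25,"y":-47,"z":3},
  {"x":27,"y":-51,"z":3},
  {"x":27,"y":-51,"z":3},
  {"x":27,"y":-51,"z":3},
  {"x":27,"y":-51,"z":3},
])

```text
$.motion[0]: bad value
```

```bash
python3 - <<'E'
from h import *
s=env.read_state();print(s["time"],s["ee_pos"],s["tcp_rot"],s["joint_velocities"])
im=env.snapshot("wrist");cv2.imwrite("pics/w1.png",im[:,:,::-1]);np.save("w1.npy",np.r_[s["ee_pos"],s["tcp_rot"].ravel()])
E
```

```text
0.15 [262.58 566.98 239.19] [[-0.91  0.42 -0.  ]
 [ 0.42  0.91 -0.  ]
 [ 0.   -0.   -1.  ]] [ 0.02 -0.07 -0.16  0.03 -0.03  0.07]
```

View pics/w1.png

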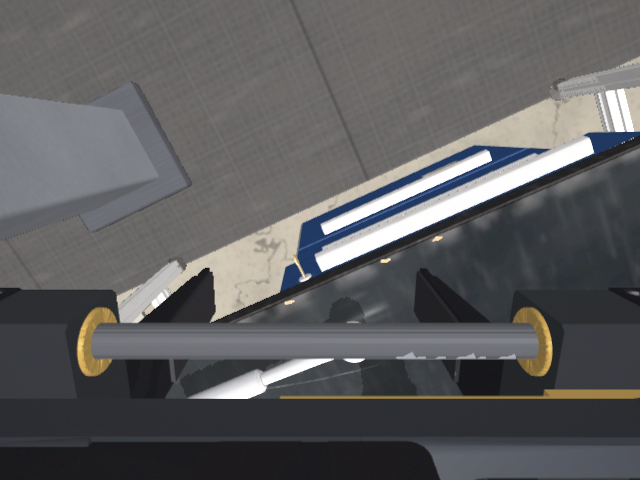

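The start view shows only the bench edge and the ratchet. The move was refused, so I'll retry with complete rows, turning the tool so that its x points along world +y.

Request:
apply_moves([
  {"x":2,"y":-5,"z":2,"wx":0,"wy":0,"wz":-6},
  {"x":5,"y":-10,"z":3,"wx":0,"wy":0,"wz":-13},
  {"x":8,"y":-15,"z":3,"wx":0,"wy":0,"wz":-20},
  {"x":11,"y":-20,"z":3,"wx":0,"wy":0,"wz":-27},
  {"x":14,"y":-25.5,"z":3,"wx":0,"wy":0,"wz":-34},
  {"x":17,"y":-31,"z":3,"wx":0,"wy":0,"wz":-41},
  {"x":20,"y":-36.5,"z":3,"wx":0,"wy":0,"wz":-48},
  {"x":22.5,"y":-42,"z":3,"wx":0,"wy":0,"wz":-55},
  {"x":25,"y":-46.5,"z":3,"wx":0,"wy":0,"wz":-61},
  {"x":26,"y":-50,"z":3,"wx":0,"wy":0,"wz":-65},
  {"x":26,"y":-50,"z":3,"wx":0,"wy":0,"wz":-65},
  {"x":26,"y":-50,"z":3,"wx":0,"wy":0,"wz":-65},
  {"x":26,"y":-50,"z":3,"wx":0,"wy":0,"wz":-65},
])

```text
time: 1.82
ee_pos: [522.4, 68.1, 269.7]
tcp_rot: [[-0.004, 1.0, 0.0], [1.0, 0.004, 0.0], [0.0, 0.0, -1.0]]
force: [0.2, 0.8, 0.3]
finger_gap: 94.7
grasp_force: 0.0
```

```bash
python3 - <<'E'
from h import *
s=env.read_state();print(s["time"],s["ee_pos"],s["qpos"])
im=env.snapshot("wrist");cv2.imwrite("pics/w2.png",im[:,:,::-1]);np.save("w2.npy",np.r_[s["ee_pos"],s["tcp_rot"].ravel()])
E
```

```text
1.825 [522.37  68.1  269.73] [  0.24  18.3  100.75   0.01  60.94  -0.01]
```

View pics/w2.png

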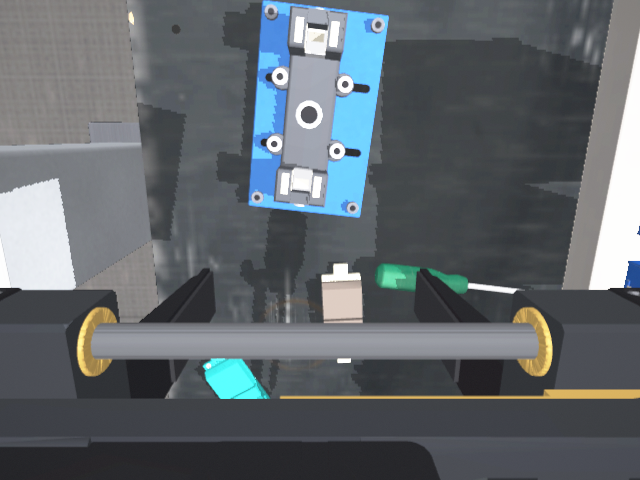

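Request:
apply_moves([
  {"x":0,"y":-5,"z":0,"wx":0,"wy":0,"wz":0},
  {"x":1,"y":-10,"z":0,"wx":0,"wy":0,"wz":0},
  {"x":2,"y":-15,"z":0,"wx":0,"wy":0,"wz":0},
  {"x":3,"y":-20,"z":0,"wx":0,"wy":0,"wz":0},
  {"x":3,"y":-22,"z":0,"wx":0,"wy":0,"wz":0},
  {"x":3,"y":-22,"z":0,"wx":0,"wy":0,"wz":0},
  {"x":3,"y":-22,"z":0,"wx":0,"wy":0,"wz":0},
  {"x":3,"y":-22,"z":0,"wx":0,"wy":0,"wz":0},
])

```text
time: 2.88
ee_pos: [552.7, -151.5, 269.9]
tcp_rot: [[-0.004, 1.0, 0.0], [1.0, 0.004, 0.0], [0.0, 0.0, -1.0]]
force: [-1.1, 0.1, -0.9]
finger_gap: 95.2
grasp_force: 0.0
```

```bash
python3 - <<'E'
from h import *
s=env.read_state();print(s["time"],s["ee_pos"],s["qpos"])
im=env.snapshot("wrist");cv2.imwrite("pics/w3.png",im[:,:,::-1]);np.save("w3.npy",np.r_[s["ee_pos"],s["tcp_rot"].ravel()])
E
```

```text
2.875 [ 552.69 -151.5   269.9 ] [-21.94  22.18  94.55   0.01  63.26 -22.18]
```

View pics/w3.png

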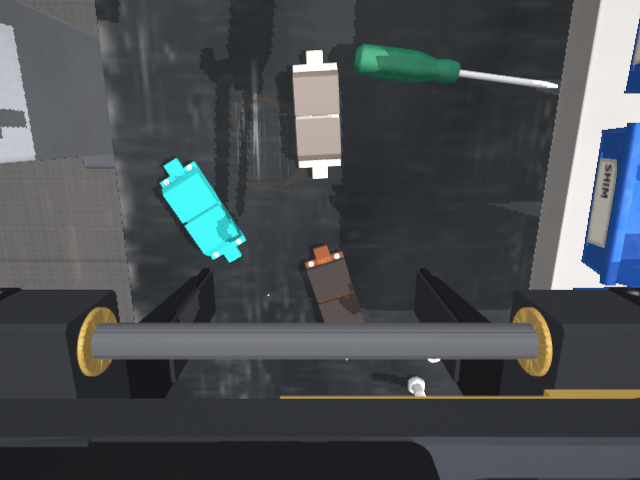

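w2: the blue plate has corners at about (263,2), (389,16), (360,217) and (249,206), with slotted arms at (317,35) and (302,187). w3: the new pad lies between ears (314,55) and (320,172). Measuring both now.

```bash
cat > m.py <<'E'
from h import *
def W(i):
    a=np.load(f"w{i}.npy");return cv2.imread(f"pics/w{i}.png"),cam("wrist",dict(ee_pos=a[:3],tcp_rot=a[3:].reshape(3,3)))
E
python3 - <<'E'
from m import *
im,c=W(3)
g=im.max(2);m=np.zeros_like(g);m[45:185,283:350]=(g[45:185,283:350]>215)*255
n,l,st,ce=cv2.connectedComponentsWithStats(m);print(st)
# ears: plate bright pixels (z=6)
full=np.zeros_like(g);full[45:185,283:350]=(g[45:185,283:350]>110)*255
full=cv2.morphologyEx(full,cv2.MORPH_OPEN,np.ones((3,3)))
cn=max(cv2.findContours(full,0,2)[0],key=cv2.contourArea)
w=ray(c,cn[:,0],6)[:,:2];r=cv2.minAreaRect(np.float32(w));print("pad",r)
yt=w[w[:,1]>w[:,1].max()-4].mean(0);yb=w[w[:,1]<w[:,1].min()+4].mean(0);d=yt-yb;print("ears",yt,yb,np.hypot(*d),(yt+yb)/2,np.degrees(np.arctan2(-d[0],d[1])))
im,c=W(2)
h=cv2.cvtColor(im,cv2.COLOR_BGR2HSV);b=cv2.inRange(h,(95,120,60),(125,255,255));b[240:]=0;b[:,450:]=0
b=cv2.morphologyEx(b,cv2.MORPH_OPEN,np.ones((3,3)))
cn=np.vstack([k for k in cv2.findContours(b,0,2)[0] if cv2.contourArea(k)>200])
w=ray(c,cn[:,0],12)[:,:2];r=cv2.minAreaRect(np.float32(w));print("plate",r);print(cv2.boxPoints(r))
o=np.hstack([cv2.resize(im[y:y+60,x:x+75],None,fx=5,fy=5,interpolation=2) for y,x in((0,280),(155,265))])
h2=cv2.resize(im[0:220,245:395],None,fx=1.3,fy=1.3)
cv2.imwrite("pics/c2.png",o)
E
```

```text
[[     0      0    640    480 306110]
 [   293     50     44     23    523]
 [   296    114     43      5    112]
 [   299    159     42     20    455]]
pad ((555.6058959960938, -60.79073715209961), (45.57248306274414, 124.74036407470703), 3.294497489929199)
ears [550.     0.82] [ 561.67 -122.25] 123.61813760572944 [555.83 -60.72] 5.4169617477926755
plate ((521.9769287109375, 159.17153930664062), (195.8431396484375, 119.93350219726562), 83.85968780517578)
[[451.88  68.23]
 [571.13  55.4 ]
 [592.07 250.12]
 [472.83 262.95]]
```

View pics/c2.png

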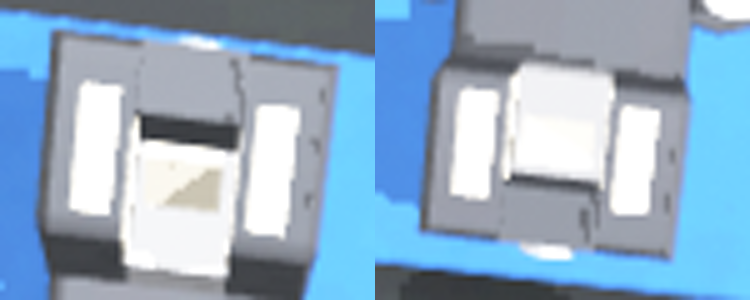

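Crop: the far arm's slot lies between the white patches centred at about (99,150) and (272,170), the near arm's between (475,142) and (635,160). Slot centres are roughly at px (317,30) and (301,187).

```bash
python3 - <<'E'
from m import *
im,c=W(2)
m=cv2.inRange(im,(235,235,235),(255,255,255))
n,l,st,ce=cv2.connectedComponentsWithStats(m)
P=[]
for i in range(1,n):
    if st[i,4]>60 and 280<ce[i][0]<350 and (ce[i][1]<60 or 160<ce[i][1]<210): print(st[i],ce[i],ray(c,[ce[i]],62)[0])
for q in ((301,187.4),(317.2,29.9)):print(ray(c,[q],62))
C=np.array([522,159.2]);th=np.radians(-6.14);R=np.array([[np.cos(th),-np.sin(th)],[np.sin(th),np.cos(th)]])
for q in ((301,187.4),(317.2,29.9)):print("rel",(ray(c,[q],62)[0,:2]-C)@R)
E
```

```text
[294  17  10  26 206] [298.68  29.22] [509.14 225.27  62.  ]
[329  21  11  26 204] [333.89  33.51] [538.43 222.15  62.  ]
[305  26  23  29 440] [314.82  41.55] [522.58 215.98  62.  ]
[292 169  21  21 363] [301.5  178.99] [510.92 101.63  62.  ]
[280 173  10  22 155] [284.51 183.07] [495.39  97.87  62.  ]
[312 176  10  22 156] [316.48 186.78] [524.61  94.6   62.  ]
[[510.43  93.97  62.  ]]
[[524.52 224.82  62.  ]]
rel [ -4.53 -66.09]
rel [-4.51 65.51]
```

Request:
apply_moves([
  {"x":0.1,"y":3,"z":-3,"wx":0,"wy":0,"wz":1},
  {"x":0.2,"y":6,"z":-7,"wx":0,"wy":0,"wz":2},
  {"x":0.3,"y":9.1,"z":-11,"wx":0,"wy":0,"wz":3.1},
  {"x":0.3,"y":9.1,"z":-16,"wx":0,"wy":0,"wz":3.1},
  {"x":0.3,"y":9.1,"z":-20,"wx":0,"wy":0,"wz":3.1},
  {"x":0.3,"y":9.1,"z":-22,"wx":0,"wy":0,"wz":3.1},
  {"x":0.3,"y":9.1,"z":-23.2,"wx":0,"wy":0,"wz":3.1},
  {"x":0.3,"y":9.1,"z":-24.1,"wx":0,"wy":0,"wz":3.1},
  {"x":0.3,"y":9.1,"z":-24.1,"wx":0,"wy":0,"wz":3.1},
  {"x":0.3,"y":9.1,"z":-24.1,"wx":0,"wy":0,"wz":3.1},
], hand=0.4, newtons=40)

```text
time: 4.18
ee_pos: [556.0, -61.9, 29.4]
tcp_rot: [[-0.057, 0.998, 0.001], [0.998, 0.057, -0.0], [-0.0, 0.001, -1.0]]
force: [-0.1, 1.1, -1.4]
finger_gap: 66.7
grasp_force: 0.0
```

Request:
apply_moves([
  {"x":0,"y":0,"z":-0.1,"wx":0,"wy":0,"wz":0},
  {"x":0,"y":0,"z":-0.1,"wx":0,"wy":0,"wz":0},
  {"x":0,"y":0,"z":-0.1,"wx":0,"wy":0,"wz":0},
  {"x":0,"y":0,"z":-0.1,"wx":0,"wy":0,"wz":0},
  {"x":0,"y":0,"z":-0.1,"wx":0,"wy":0,"wz":0},
  {"x":0,"y":0,"z":-0.1,"wx":0,"wy":0,"wz":0},
], hand=-1, newtons=45)

```text
time: 4.92
ee_pos: [555.7, -61.9, 27.8]
tcp_rot: [[-0.057, 0.998, 0.0], [0.998, 0.057, -0.0], [-0.0, 0.0, -1.0]]
force: [-0.4, 0.1, 4.7]
finger_gap: 43.5
grasp_force: 45.0
```

Request:
apply_moves([
  {"x":0,"y":0,"z":1.5,"wx":0,"wy":0,"wz":0},
  {"x":0,"y":0,"z":5,"wx":0,"wy":0,"wz":0},
  {"x":-0.4,"y":2,"z":9,"wx":0,"wy":0,"wz":-1},
  {"x":-1,"y":5,"z":12,"wx":0,"wy":0,"wz":-2},
  {"x":-2,"y":9,"z":12,"wx":0,"wy":0,"wz":-4},
  {"x":-3,"y":13,"z":12,"wx":0,"wy":0,"wz":-6},
  {"x":-3.5,"y":17,"z":12,"wx":0,"wy":0,"wz":-8},
  {"x":-3.85,"y":20.5,"z":12,"wx":0,"wy":0,"wz":-9},
  {"x":-3.85,"y":22.2,"z":12,"wx":0,"wy":0,"wz":-9.4},
  {"x":-3.85,"y":22.2,"z":12,"wx":0,"wy":0,"wz":-9.4},
  {"x":-3.85,"y":22.2,"z":12,"wx":0,"wy":0,"wz":-9.4},
  {"x":-3.85,"y":22.2,"z":12,"wx":0,"wy":0,"wz":-9.4},
])

```text
time: 6.42
ee_pos: [517.3, 159.4, 147.8]
tcp_rot: [[0.108, 0.994, 0.0], [0.994, -0.108, -0.0], [-0.0, 0.0, -1.0]]
force: [0.3, 0.6, -2.6]
finger_gap: 43.6
grasp_force: 45.0
```

```bash
python3 - <<'E'
from h import *
s=env.read_state();print(s["time"],s["ee_pos"],s["force"],s["finger_gap"])
im=env.snapshot("wrist");cv2.imwrite("pics/w4.png",im[:,:,::-1]);np.save("w4.npy",np.r_[s["ee_pos"],s["tcp_rot"].ravel()])
a=env.snapshot("side")[:,:,::-1];cv2.imwrite("pics/s4.png",a)
cv2.imwrite("pics/v4.png",np.hstack([cv2.resize(im[60:330,190:440,::-1],(400,432)),cv2.resize(a[140:290,220:358],(398,432))]))
E
```

```text
6.425 [517.25 159.38 147.79] [ 0.33  0.56 -2.6 ] 43.619131606758195
```

View pics/v4.png

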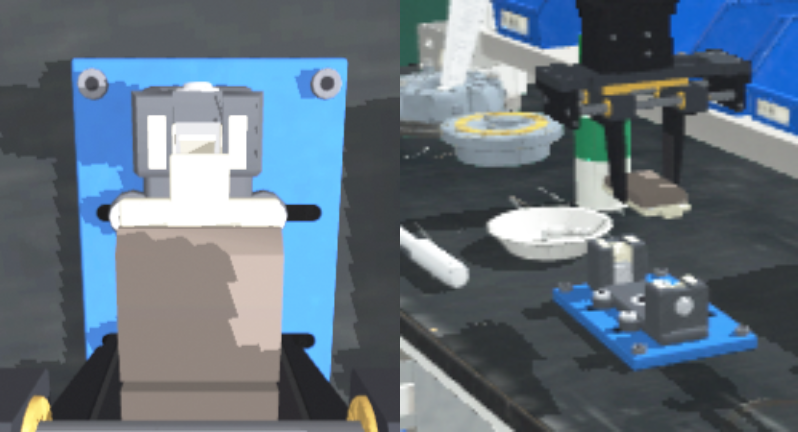

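The pad is held level, with its ear at crop (200,175) close above the far slot, whose patch midpoint is (197,143). I'll quantify the offset.

```bash
cat >> m.py <<'E'
def runs(row,t=235):
    b=np.r_[0,(row>t).astype(int),0];d=np.flatnonzero(np.diff(b));return [(d[i]-.5,d[i+1]-.5) for i in range(0,len(d),2) if d[i+1]-d[i]>3]
E
python3 - <<'E'
from m import *
im,c=W(4);g=im.min(2);a=np.load("w4.npy");p=a[:3];R=a[3:].reshape(3,3)
T=lambda q,z:((ray(c,q,z)-p)@R)[:,:2]
for y in range(133,206,4):print(y,[tuple(np.round(r,1)) for r in runs(g[y,260:370],228)])
col=g[100:200,315].astype(int);print("col",list(col[20:70]))
zt=p[2]-27.8+6
for y in (165,175):
  r=[k for k in runs(g[y,260:370],228)]
  for k in r:
    l=T([(260+k[0],y),(260+k[1],y)],zt);print("ear lat",l, l[:,1].mean())
for y in (135,145,150):
  for k in runs(g[y,260:370],228): print("patch",y,T([(260+k[0],y),(260+k[1],y)],62)[:,1])
h=cv2.cvtColor(im,cv2.COLOR_BGR2HSV);b=cv2.inRange(h,(95,120,60),(125,255,255))
for y in (100,110,150,200):
  x=np.flatnonzero(b[y,200:460])+200;print("plate lat",T([(x[0]-.5,y),(x[-1]+.5,y)],12))
for x in (270,320,380):
  y=np.flatnonzero(b[60:200,x])[0]+60-.5;print("plate end",T([(x,y)],12))
E
```

```text
133 [(np.float64(21.5), np.float64(33.5)), (np.float64(72.5), np.float64(83.5))]
137 [(np.float64(21.5), np.float64(33.5)), (np.float64(39.5), np.float64(66.5)), (np.float64(72.5), np.float64(83.5))]
141 [(np.float64(21.5), np.float64(33.5)), (np.float64(37.5), np.float64(66.5)), (np.float64(72.5), np.float64(83.5))]
145 [(np.float64(22.5), np.float64(33.5)), (np.float64(39.5), np.float64(66.5)), (np.float64(72.5), np.float64(83.5))]
149 [(np.float64(22.5), np.float64(33.5)), (np.float64(39.5), np.float64(57.5)), (np.float64(72.5), np.float64(83.5))]
153 [(np.float64(22.5), np.float64(33.5)), (np.float64(37.5), np.float64(49.5)), (np.float64(72.5), np.float64(83.5))]
157 [(np.float64(22.5), np.float64(33.5)), (np.float64(36.5), np.float64(83.5))]
161 [(np.float64(22.5), np.float64(33.5)), (np.float64(36.5), np.float64(83.5))]
165 [(np.float64(23.5), np.float64(33.5)), (np.float64(36.5), np.float64(83.5))]
169 [(np.float64(36.5), np.float64(72.5))]
173 [(np.float64(36.5), np.float64(72.5))]
177 [(np.float64(36.5), np.float64(72.5))]
181 [(np.float64(36.5), np.float64(72.5))]
185 [(np.
[... 904 characters left out ...]
255), np.int64(255), np.int64(255), np.int64(255), np.int64(255)]
ear lat [[ 59.05 -12.93]
 [ 59.05  -8.66]] -10.791593904901411
ear lat [[59.05 -7.37]
 [59.03 12.71]] 2.66874310026096
ear lat [[54.81 -7.42]
 [54.8   8.06]] 0.3167023532745348
patch 135 [-18.74 -11.79]
patch 135 [10.82 17.2 ]
patch 145 [-18.28 -11.87]
patch 145 [-8.37  7.39]
patch 145 [10.89 17.31]
patch 150 [-18.35 -11.91]
patch 150 [-9.57  0.97]
patch 150 [10.92 17.36]
plate lat [[ 95.36 -55.44]
 [ 95.3   63.94]]
plate lat [[ 88.79 -55.09]
 [ 88.73  64.33]]
plate lat [[ 61.69 -55.1 ]
 [ 61.63  64.52]]
plate lat [[ 25.81 -55.47]
 [ 25.74  64.41]]
plate end [[ 98.27 -30.17]]
plate end [[98.26  4.23]]
plate end [[98.24 45.52]]
```

Request:
apply_moves([
  {"x":-0.1,"y":-0.07,"z":-2,"wx":0,"wy":0,"wz":0},
  {"x":-0.1,"y":-0.07,"z":-4,"wx":0,"wy":0,"wz":0},
  {"x":-0.1,"y":-0.07,"z":-5,"wx":0,"wy":0,"wz":0},
  {"x":-0.1,"y":-0.07,"z":-5.4,"wx":0,"wy":0,"wz":0},
  {"x":-0.1,"y":-0.07,"z":-5.6,"wx":0,"wy":0,"wz":0},
  {"x":-0.1,"y":-0.07,"z":-5.75,"wx":0,"wy":0,"wz":0},
  {"x":-0.1,"y":-0.07,"z":-5.9,"wx":0,"wy":0,"wz":0},
  {"x":-0.1,"y":-0.07,"z":-6.0,"wx":0,"wy":0,"wz":0},
  {"x":-0.1,"y":-0.07,"z":-6.0,"wx":0,"wy":0,"wz":0},
])

```text
time: 7.65
ee_pos: [516.2, 159.4, 87.7]
tcp_rot: [[0.107, 0.994, 0.0], [0.994, -0.107, -0.0], [-0.0, 0.0, -1.0]]
force: [0.1, -1.0, -3.1]
finger_gap: 43.7
grasp_force: 45.0
```

Request:
apply_moves([
  {"x":0,"y":0,"z":-0.1,"wx":0,"wy":0,"wz":0},
  {"x":0,"y":0,"z":-0.2,"wx":0,"wy":0,"wz":0},
  {"x":0,"y":0,"z":-0.3,"wx":0,"wy":0,"wz":0},
  {"x":0,"y":0,"z":-0.3,"wx":0,"wy":0,"wz":0},
])

```text
time: 8.15
ee_pos: [516.1, 159.4, 84.6]
tcp_rot: [[0.107, 0.994, -0.0], [0.994, -0.107, -0.0], [-0.0, -0.0, -1.0]]
force: [-0.3, -0.2, -1.7]
finger_gap: 43.6
grasp_force: 45.0
```

Request:
apply_moves([
  {"x":0,"y":0,"z":-0.1,"wx":0,"wy":0,"wz":0},
  {"x":0,"y":0,"z":-0.2,"wx":0,"wy":0,"wz":0},
  {"x":0,"y":0,"z":-0.3,"wx":0,"wy":0,"wz":0},
  {"x":0,"y":0,"z":-0.3,"wx":0,"wy":0,"wz":0},
])

```text
time: 8.65
ee_pos: [516.2, 159.3, 81.7]
tcp_rot: [[0.107, 0.994, 0.0], [0.994, -0.107, -0.0], [-0.0, 0.0, -1.0]]
force: [0.8, -2.5, 2.1]
finger_gap: 43.5
grasp_force: 45.0
```

Request:
apply_moves([
  {"x":0,"y":0,"z":-0.1,"wx":0,"wy":0,"wz":0},
  {"x":0,"y":0,"z":-0.15,"wx":0,"wy":0,"wz":0},
  {"x":0,"y":0,"z":-0.15,"wx":0,"wy":0,"wz":0},
])

```text
time: 9.02
ee_pos: [516.4, 159.5, 80.4]
tcp_rot: [[0.107, 0.994, 0.001], [0.994, -0.107, 0.0], [0.0, 0.001, -1.0]]
force: [0.3, -2.4, 4.5]
finger_gap: 43.7
grasp_force: 45.0
```

Request:
apply_moves([
  {"x":0,"y":0,"z":-0.08,"wx":0,"wy":0,"wz":0},
  {"x":0,"y":0,"z":-0.15,"wx":0,"wy":0,"wz":0},
  {"x":0,"y":0,"z":-0.15,"wx":0,"wy":0,"wz":0},
])

```text
time: 9.4
ee_pos: [516.6, 159.6, 79.2]
tcp_rot: [[0.107, 0.994, 0.001], [0.994, -0.107, 0.0], [0.0, 0.001, -1.0]]
force: [-0.8, -1.9, 8.3]
finger_gap: 43.8
grasp_force: 45.0
```

Request:
apply_moves([
  {"x":0,"y":0,"z":-0.08,"wx":0,"wy":0,"wz":0},
  {"x":0,"y":0,"z":-0.15,"wx":0,"wy":0,"wz":0},
  {"x":0,"y":0,"z":-0.15,"wx":0,"wy":0,"wz":0},
])

```text
time: 9.78
ee_pos: [516.8, 159.6, 78.1]
tcp_rot: [[0.107, 0.994, 0.002], [0.994, -0.107, 0.0], [0.001, 0.002, -1.0]]
force: [-1.3, -1.8, 11.5]
finger_gap: 43.9
grasp_force: 45.0
```

Request:
apply_moves([
  {"x":0,"y":0,"z":-0.08,"wx":0,"wy":0,"wz":0},
  {"x":0,"y":0,"z":-0.12,"wx":0,"wy":0,"wz":0},
  {"x":0,"y":0,"z":-0.12,"wx":0,"wy":0,"wz":0},
])

```text
time: 10.15
ee_pos: [517.0, 159.6, 77.0]
tcp_rot: [[0.107, 0.994, 0.003], [0.994, -0.107, 0.0], [0.001, 0.003, -1.0]]
force: [-0.9, -4.0, 11.2]
finger_gap: 43.6
grasp_force: 45.0
```

Request:
apply_moves([
  {"x":-0.03,"y":0,"z":-0.08,"wx":0,"wy":0,"wz":0},
  {"x":-0.03,"y":0,"z":-0.16,"wx":0,"wy":0,"wz":0},
  {"x":-0.03,"y":0,"z":-0.2,"wx":0,"wy":0,"wz":0},
  {"x":-0.03,"y":0,"z":-0.2,"wx":0,"wy":0,"wz":0},
])

```text
time: 10.65
ee_pos: [516.6, 159.4, 74.3]
tcp_rot: [[0.107, 0.994, 0.002], [0.994, -0.107, 0.0], [0.0, 0.002, -1.0]]
force: [2.4, -4.6, 0.5]
finger_gap: 43.8
grasp_force: 45.0
```

Request:
apply_moves([
  {"x":0,"y":0,"z":-0.08,"wx":0,"wy":0,"wz":0},
  {"x":0,"y":0,"z":-0.16,"wx":0,"wy":0,"wz":0},
  {"x":0,"y":0,"z":-0.16,"wx":0,"wy":0,"wz":0},
])

```text
time: 11.02
ee_pos: [516.6, 159.2, 73.4]
tcp_rot: [[0.108, 0.994, 0.002], [0.994, -0.108, 0.0], [0.0, 0.002, -1.0]]
force: [-1.7, -7.2, 14.9]
finger_gap: 43.8
grasp_force: 45.0
```

Request:
apply_moves([
  {"x":0,"y":0,"z":-0.06,"wx":0,"wy":0,"wz":0},
  {"x":0,"y":0,"z":-0.06,"wx":0,"wy":0,"wz":0},
])

```text
time: 11.28
ee_pos: [516.6, 159.2, 73.3]
tcp_rot: [[0.108, 0.994, 0.002], [0.994, -0.108, 0.0], [0.0, 0.002, -1.0]]
force: [-3.4, -8.7, 22.1]
finger_gap: 43.6
grasp_force: 45.0
```

```bash
python3 - <<'E'
from h import *
s=env.read_state();print(s["time"],s["ee_pos"],s["force"],s["ft_torque"])
im=env.snapshot("wrist");cv2.imwrite("pics/w5.png",im[:,:,::-1]);np.save("w5.npy",np.r_[s["ee_pos"],s["tcp_rot"].ravel()])
a=env.snapshot("side")[:,:,::-1];cv2.imwrite("pics/s5.png",a)
cv2.imwrite("pics/v5.png",np.hstack([cv2.resize(im[60:330,190:440,::-1],(400,432)),cv2.resize(a[200:275,265:345],(400,432),interpolation=2)]))
E
```

```text
11.275 [516.57 159.19  73.28] [-3.45 -8.67 22.11] [-1.11  0.59 -0.17]
```

View pics/v5.png

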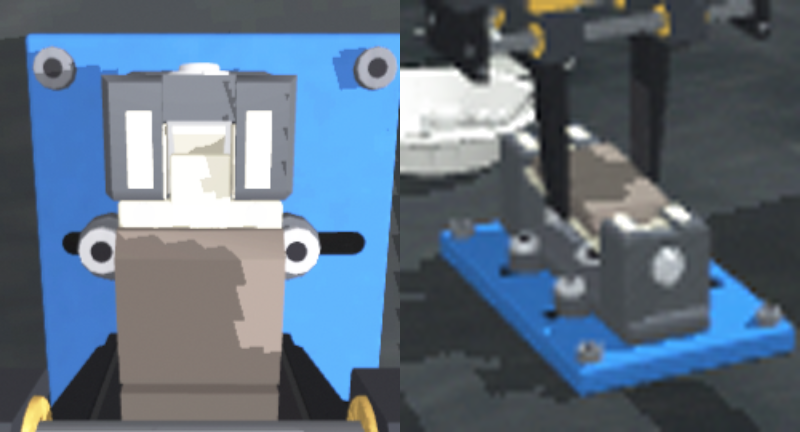

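The far ear is in its slot at crop (200,180) but still slightly high at 22 N, so one end probably hangs on its clip. I'll release and press each end with closed fingers.

Request:
apply_moves([
  {"x":0,"y":0,"z":0.1,"wx":0,"wy":0,"wz":0},
  {"x":0,"y":0,"z":0.1,"wx":0,"wy":0,"wz":0},
  {"x":0,"y":0,"z":0.1,"wx":0,"wy":0,"wz":0},
  {"x":0,"y":0,"z":1,"wx":0,"wy":0,"wz":0},
  {"x":0,"y":0,"z":3,"wx":0,"wy":0,"wz":0},
  {"x":0,"y":0,"z":4,"wx":0,"wy":0,"wz":0},
  {"x":0,"y":0,"z":4,"wx":0,"wy":0,"wz":0},
], hand=0.3)

```text
time: 12.25
ee_pos: [516.1, 159.5, 112.5]
tcp_rot: [[0.107, 0.994, 0.002], [0.994, -0.107, 0.0], [0.0, 0.001, -1.0]]
force: [0.4, -0.0, 0.6]
finger_gap: 61.9
grasp_force: 0.0
```

Request:
apply_moves([
  {"x":0.1,"y":1,"z":0,"wx":0,"wy":0,"wz":0},
  {"x":0.35,"y":3,"z":0,"wx":0,"wy":0,"wz":0},
  {"x":0.35,"y":3,"z":0,"wx":0,"wy":0,"wz":0},
  {"x":0.35,"y":3,"z":0,"wx":0,"wy":0,"wz":0},
  {"x":0.35,"y":3,"z":0,"wx":0,"wy":0,"wz":0},
  {"x":0.35,"y":3,"z":0,"wx":0,"wy":0,"wz":0},
], hand=-1, newtons=20)

```text
time: 13.0
ee_pos: [519.4, 189.2, 111.8]
tcp_rot: [[0.108, 0.994, 0.0], [0.994, -0.108, -0.0], [-0.0, 0.0, -1.0]]
force: [0.1, -0.4, -0.0]
finger_gap: 7.2
grasp_force: 0.0
```

```bash
python3 - <<'E'
from m import *
s=env.read_state();print(s["time"],s["ee_pos"],s["force"],s["ft_torque"],s["finger_gap"])
im=env.snapshot("wrist");cv2.imwrite("pics/w6.png",im[:,:,::-1]);np.save("w6.npy",np.r_[s["ee_pos"],s["tcp_rot"].ravel()])
env_s=env.snapshot("side");cv2.imwrite("pics/s6.png",env_s[:,:,::-1])
E
```

```text
13.0 [519.4  189.16 111.76] [ 0.08 -0.41 -0.03] [-0.09  0.08 -0.02] 7.240182280554893
```

Request:
apply_moves([
  {"x":0,"y":0,"z":-1,"wx":0,"wy":0,"wz":0},
  {"x":0,"y":0,"z":-1.8,"wx":0,"wy":0,"wz":0},
  {"x":0,"y":0,"z":-2.1,"wx":0,"wy":0,"wz":0},
  {"x":0,"y":0,"z":-2.2,"wx":0,"wy":0,"wz":0},
  {"x":0,"y":0,"z":-2.3,"wx":0,"wy":0,"wz":0},
  {"x":0,"y":0,"z":-2.4,"wx":0,"wy":0,"wz":0},
  {"x":0,"y":0,"z":-2.4,"wx":0,"wy":0,"wz":0},
])

```text
time: 13.98
ee_pos: [519.7, 189.5, 89.0]
tcp_rot: [[0.107, 0.994, 0.001], [0.994, -0.107, 0.0], [0.0, 0.001, -1.0]]
force: [-3.8, -1.7, 15.6]
finger_gap: 0.5
grasp_force: 7.9
```

Request:
apply_moves([
  {"x":0,"y":0,"z":-0.03,"wx":0,"wy":0,"wz":0},
  {"x":0,"y":0,"z":-0.05,"wx":0,"wy":0,"wz":0},
])

```text
time: 14.22
ee_pos: [519.6, 189.5, 87.7]
tcp_rot: [[0.107, 0.994, 0.001], [0.994, -0.107, 0.0], [0.0, 0.001, -1.0]]
force: [-0.6, 0.2, -0.5]
finger_gap: 0.3
grasp_force: 0.0
```

Request:
apply_moves([
  {"x":0,"y":0,"z":-0.1,"wx":0,"wy":0,"wz":0},
  {"x":0,"y":0,"z":-0.2,"wx":0,"wy":0,"wz":0},
  {"x":0,"y":0,"z":-0.28,"wx":0,"wy":0,"wz":0},
  {"x":0,"y":0,"z":-0.28,"wx":0,"wy":0,"wz":0},
])

```text
time: 14.72
ee_pos: [519.2, 189.4, 84.2]
tcp_rot: [[0.107, 0.994, -0.0], [0.994, -0.107, -0.0], [-0.0, -0.0, -1.0]]
force: [-0.2, 0.9, 0.2]
finger_gap: 0.4
grasp_force: 0.0
```

Request:
apply_moves([
  {"x":0,"y":0,"z":-0.08,"wx":0,"wy":0,"wz":0},
  {"x":0,"y":0,"z":-0.14,"wx":0,"wy":0,"wz":0},
  {"x":0,"y":0,"z":-0.14,"wx":0,"wy":0,"wz":0},
])

```text
time: 15.1
ee_pos: [519.4, 189.4, 83.3]
tcp_rot: [[0.107, 0.994, 0.0], [0.994, -0.107, -0.0], [0.0, 0.0, -1.0]]
force: [-1.3, -0.0, 4.0]
finger_gap: 0.6
grasp_force: 2.1
```

Request:
apply_moves([
  {"x":0,"y":0,"z":-0.06,"wx":0,"wy":0,"wz":0},
  {"x":0,"y":0,"z":-0.1,"wx":0,"wy":0,"wz":0},
  {"x":0,"y":0,"z":-0.1,"wx":0,"wy":0,"wz":0},
])

```text
time: 15.48
ee_pos: [519.4, 189.4, 83.2]
tcp_rot: [[0.107, 0.994, 0.001], [0.994, -0.107, 0.0], [0.0, 0.001, -1.0]]
force: [-4.6, -1.7, 15.7]
finger_gap: 0.5
grasp_force: 8.1
```

Request:
apply_moves([
  {"x":0,"y":0,"z":0.8,"wx":0,"wy":0,"wz":0},
  {"x":-0.1,"y":-1,"z":1.2,"wx":0,"wy":0,"wz":0},
  {"x":-0.4,"y":-3.5,"z":1.2,"wx":0,"wy":0,"wz":0},
  {"x":-0.65,"y":-6,"z":1.2,"wx":0,"wy":0,"wz":0},
  {"x":-0.65,"y":-6,"z":1.0,"wx":0,"wy":0,"wz":0},
  {"x":-0.65,"y":-6,"z":0.8,"wx":0,"wy":0,"wz":0},
  {"x":-0.65,"y":-6,"z":0.6,"wx":0,"wy":0,"wz":0},
  {"x":-0.65,"y":-6,"z":0.5,"wx":0,"wy":0,"wz":0},
  {"x":-0.65,"y":-6,"z":0.5,"wx":0,"wy":0,"wz":0},
])

```text
time: 16.6
ee_pos: [512.8, 129.8, 86.9]
tcp_rot: [[0.107, 0.994, -0.0], [0.994, -0.107, -0.0], [-0.0, -0.0, -1.0]]
force: [1.0, 0.5, 1.2]
finger_gap: 0.8
grasp_force: 0.0
```

Request:
apply_moves([
  {"x":0,"y":0,"z":-0.1,"wx":0,"wy":0,"wz":0},
  {"x":0,"y":0,"z":-0.2,"wx":0,"wy":0,"wz":0},
  {"x":0,"y":0,"z":-0.3,"wx":0,"wy":0,"wz":0},
  {"x":0,"y":0,"z":-0.3,"wx":0,"wy":0,"wz":0},
])

```text
time: 17.1
ee_pos: [512.9, 129.4, 84.0]
tcp_rot: [[0.107, 0.994, -0.0], [0.994, -0.107, -0.0], [-0.0, -0.0, -1.0]]
force: [0.2, -0.1, 0.1]
finger_gap: 0.6
grasp_force: 0.0
```

Request:
apply_moves([
  {"x":0,"y":0,"z":-0.07,"wx":0,"wy":0,"wz":0},
  {"x":0,"y":0,"z":-0.14,"wx":0,"wy":0,"wz":0},
  {"x":0,"y":0,"z":-0.18,"wx":0,"wy":0,"wz":0},
  {"x":0,"y":0,"z":-0.18,"wx":0,"wy":0,"wz":0},
])

```text
time: 17.6
ee_pos: [513.0, 129.4, 83.2]
tcp_rot: [[0.107, 0.994, 0.001], [0.994, -0.107, 0.0], [0.0, 0.001, -1.0]]
force: [-3.2, -0.9, 13.2]
finger_gap: 0.7
grasp_force: 6.7
```

Both ends stop hard at the same height (83.2), so I'll retreat and take a final look.

Request:
apply_moves([
  {"x":0,"y":0,"z":1,"wx":0,"wy":0,"wz":0},
  {"x":0,"y":0,"z":5,"wx":0,"wy":0,"wz":0},
  {"x":-0.5,"y":-5,"z":10,"wx":0,"wy":0,"wz":0},
  {"x":-1,"y":-9,"z":13,"wx":0,"wy":0,"wz":0},
  {"x":-1,"y":-9,"z":13,"wx":0,"wy":0,"wz":0},
  {"x":-1,"y":-9,"z":13,"wx":0,"wy":0,"wz":0},
])

```text
time: 18.35
ee_pos: [502.7, 39.6, 212.1]
tcp_rot: [[0.108, 0.994, 0.0], [0.994, -0.108, 0.0], [0.0, -0.0, -1.0]]
force: [-0.7, -0.0, 0.2]
finger_gap: 0.5
grasp_force: 0.0
```

```bash
python3 - <<'E'
from m import *
s=env.read_state();print(s["time"],s["ee_pos"],s["force"])
im=env.snapshot("wrist")[:,:,::-1];a=env.snapshot("side")[:,:,::-1]
cv2.imwrite("pics/v7.png",np.hstack([cv2.resize(im[0:240,220:440],(400,436)),cv2.resize(a[200:275,265:345],(400,436),interpolation=2)]))
E
```

```text
18.35 [502.7   39.59 212.12] [-0.72 -0.02  0.19]
```

View pics/v7.png

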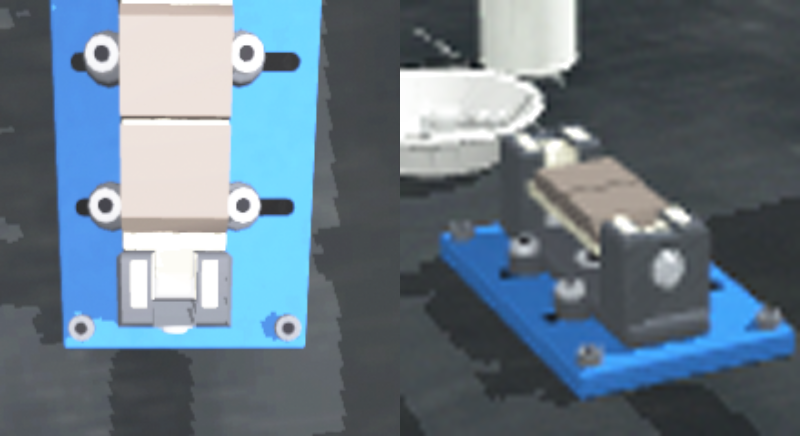

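The pad sits level between the arms, with the near ear in its slot at crop (175,275) and the lining just below the arm tops. The gripper is clear.

```bash
python3 -c "
from bench import env
print(env.finish_job())"
```

```text
the job is handed in; nothing more can be done
None
```

The new pad is in the bracket, lining up: both ends press down to the same hard stop at ledge height, the highest force I read was about 22 N, and the job was handed in at about 18 s with the gripper clear.

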